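Tip the lid trough

ROBOT

A 7-joint arm with a two-finger parallel gripper is mounted at the origin on the work surface. World frame = base frame: x ahead of the robot, y to its left, z up, the work surface at z = 0. Lengths are in m, angles in rad, forces in N, time in s.
With the tool pointing down it reaches from about 0.4 to 0.9 m from the base axis. Payload 5.5 kg.
Tool frame: the origin (TCP) lies at the very end of the fingers, on their centre line; the grasp point (between the pads) lies 19 mm behind it; z points along the fingers, y is the direction in which the jaws open and shut (so a half turn about z gives the same grasp; the last joint's range is limited). The gripper opens to 85 mm and grips with 20 to 120 N. Pads are 22 mm wide; open, the fingers measure 114 mm over their backs; the gripper's body (76 mm by 85 mm) begins 54 mm behind the grasp point. The pads swing forward as they close: fully open they stand 13 mm farther back than shut.
Start: joints at [-1.047, 0.501, -0.427, 1.55, 0.221, 1.138, -0.21], TCP at [0.168, 0.628, 0.231] pointing down, gripper open.
Joint ranges: [-2.88, 2.88], [-0.31, 2.03], [-1.54, 1.56], [0.2, 2.42], [-1.41, 4.55], [0.19, 2.02], [-2.57, 2.57]. Speed limits (rad/s): [2.57, 2.57, 3.14, 3.14, 3.14, 3.14, 3.14].

INTERFACE

Orientations are given as a 3x3 rotation matrix whose columns are the frame's x, y, z axes.
In Python, from station import arm gives the robot as it stands.
- The arm moves only by the tool send_rows, never from a script. Its argument "commands" is a list of rows, each an object with "offset": the shift along the tool's x, y, z in m, a list of three; "turn": the turn, a rotation vector about the tool's x, y, z in degrees, a list of three; "hand": the opening, from 0 (shut) to 1 (fully open). In form: [{"offset": [x, y, z], "turn": [wx, wy, wz], "hand": hand}, ...]. A call has 1 to 12 rows; each row shifts and turns the commanded pose from where the row before left it, along the tool's axes as they then stand; what a row does not reach is not made up. A row lasts 1/10 s, in which the tool goes at most 50 mm and 8.59 degrees, less where a joint would pass 70% of its speed; a pose out of reach is approached as far as the arm can. A call is refused whole if a number of a shift passes 0.05 or a number of a turn 8.59, either way. A call with a gripper value outside its range is refused whole. The fingers move at their own pace and stop on an object; "grip_force" is the grip in N (left out, the last holds). Time passes only in rows, so rows that do not move let the fingers close. It gives the time, the measured TCP pose, the force and the opening at its end, in the units of the state.
- arm.get_obs(): the state, without advancing time (a new reading comes with each control period).
- arm.camera(name): name is "side" or "top"; returns (picture, depth): 420x560x3 uint8, red, green, blue; 420x560 float32, m along the optical axis (not along the pixel's ray), 0 where there is no reading.
- arm.calibration(name): a dict with "mtx" (3x3 intrinsics, pixels), "distortion" ([k1, k2, p1, p2, k3] as OpenCV has them; the pictures are not rectified), "T" (4x4, takes a point from camera to world coordinates). Camera axes: x right, y down, z forward; pixel columns grow to the right and rows downward; lengths in m; the calibration is good to about 2 mm. A picture is of the moment at which its call begins. calibration takes no time and is no camera call.
- arm.hand_in(): hands the job in, once; it reports no verdict.
Trained networks look in the newest picture that a camera, given by its name, has taken for a name from the list of things; names that differ only in an ending like _2 or _b are one class to them, and where a whole thing is asked for, a point or a joint stands for the part that bears it (a point fixed in the world has none). Each returns a list of dicts, best first, with "p" (0 to 1); they miss things now and then, are a little off and sometimes report something else, mostly with a low value. They report only what shows in the picture. A call takes as long as a camera call.
- arm.look_for(label, camera): "uv" ([column, row] in pixels, amid what is visible of it).
- arm.trace(label, camera): "pixels" (420x560 bool, what is visible of it) and "uv" ([column, row] in pixels, amid what is visible of it).
- arm.landmark_of(label, camera): "uv" ([column, row] in pixels: a listed point, or the origin of a listed thing).
The state is a dict: "time_s": time; "joints": joint angles; "qd": joint speeds; "effort": joint torques, N m; "ee_pos": TCP position; "eef_rot": TCP orientation; "ft_force": force on the tool from outside, world axes, zero at the start; "torque": the same for the moment, N m; "gripper_width": finger opening in m.
Only numpy, scipy, OpenCV 4.12 (cv2) and the standard library are available. Lean on these libraries where they do the work, as an engineer would, in place of code of your own. Each camera call takes 0.05 s, during which the arm holds its last target. There are 200 camera calls.

TASK

Draw the wooden gate out of the lid trough and put it down on the white plastic lid. Then push the red lip down, without gripping it, until the trough bears firmly on the rubber buffer under it (about 13 N of push, never above 22 N), keep it there until all three jar lids have slid to the lip end, and ease the trough back up level without letting it spring up. Leave everything else where it stands.

Things in the scene. Friction and masses are not known exactly. Their poses are not given: they have to be found in the camera images.
- trough_floor (a point): Middle of the tipping trough's steel floor, on its hinge axis, 150 mm above the table. Axes tilt with the trough: y along it to the lip end, x across it (along the hinge), z up out of the floor. Channel 300 mm long (y -150 to +150), 58 mm wide; wooden walls 26 mm high, 8 mm thick at the ends, 76 mm over both side walls.
- stand: Fixed wooden stand of the trough; origin on the table under the hinge's middle, axes as the trough's when level. Two cheeks, 12 mm thick, 70 mm long, stand beside the trough's middle (43 to 55 mm either side), 165 mm high. Its foot lies under the trough and carries a rubber buffer on a post, 115 mm from the hinge towards the lip.
- lip (a point): Middle of the upper face of the red push lip, a flat flange 76 mm wide (x), 47 mm long (y), 6 mm thick, past the +y end wall and level with the wall tops: 182 mm along y and 26 mm along z from trough_floor. Push it down from above with shut fingers, never above 22 N. Spring alone: 2 N at level, about 5 N at 0.55 rad. On the buffer the push climbs about 1.7 N per mm of lip travel; aim at 13 N (10 N or more is firm).
- trough (a joint): Tilt in rad: 0 is level (upper stop, where a spring holds it), growing as the lip goes down. Let go, the spring throws it up: follow it up in contact with the lip, well below 1.2 rad/s. The rubber buffer stops it at a tilt set anew each time, anywhere from 0.43 to 0.62 rad and not measured: it must be felt. From there the push grows steeply.
- gate_center (a point): Centre, half-way up, of the loose upright wooden gate, 70 mm tall, 60 g, that holds back the lids: dark board 68 mm wide (x), 9 thick (y), 36 high, with a yellow grip tab on top 32 wide (x), 12 thick (y), 34 high, tab centre 18 mm above this point. Stands on the trough's floor 36 mm from the hinge towards the lip, in open-topped notches 26 mm deep. Grip the tab across y, lift straight up.
- white_lid: Loose white plastic lid lying upside down on the table like a saucer: 130 mm across, inner floor 4 mm above the table, a rim 3 mm thick and 12 mm high. Origin: centre of its underside. It lies to the robot's near right or near left; the mug stands on the other side.
- lid_a_center (a point): Centre of a loose brass-coloured metal jar lid, a disc of 53 mm diameter, 10 mm high, 30 g, lying flat in the trough (the farthest from the lip). They lie in one row and keep their order. They slide down the bare floor, slowly at first, at a tilt of 0.25 to 0.40 rad.
- lid_b_center (a point): Centre of a loose brass-coloured metal jar lid, a disc of 53 mm diameter, 10 mm high, 30 g, lying flat in the trough (the middle one). They lie in one row and keep their order. They slide down the bare floor, slowly at first, at a tilt of 0.25 to 0.40 rad.
- lid_c_center (a point): Centre of a loose brass-coloured metal jar lid, a disc of 53 mm diameter, 10 mm high, 30 g, lying flat in the trough (the one next to the gate). They lie in one row and keep their order. They slide down the bare floor, slowly at first, at a tilt of 0.25 to 0.40 rad.
- mug: Bystander: brown ceramic mug, 82 mm across, 95 mm high, handle to one side; origin under its centre.
- jar1: Bystander: glass jar with a steel cap, 76 mm across, 125 mm high, in the slotted wooden rack on the left; origin under its centre.
- jar2: Bystander: glass jar with a steel cap, 76 mm across, 125 mm high, in the slotted wooden rack on the left; origin under its centre.
- jar3: Bystander: glass jar with a steel cap, 76 mm across, 125 mm high, in the slotted wooden rack on the left; origin under its centre.
- seamer: Bystander: steel jar seamer, 92 mm across, 80 mm high with its black top knob, wooden lever reaching out 190 mm along its own x at 42 mm height; origin under the centre of the round part.

How it is judged:
On the way, in this order (a step that is already met when the one before it is completed fails the run):
1. the gate is out of the trough, put down on the white lid and let go (horizontal distance between gate_center and white_lid below 0.06 m and contact force between gate and white_lid above 0.05 N and height (world z) of gate_center below 0.06 m and contact force between the fingers and gate below 0.05 N), for 0.2 s.
2. the trough is pushed firmly (10 N or more) against its buffer, with all three lids slid to the lip end (contact force between the fingers and trough above 10 N and value of joint trough above 0.4 rad and y of lid_a_center in the frame of trough_floor above 0.005 m and y of lid_b_center in the frame of trough_floor above 0.058 m and y of lid_c_center in the frame of trough_floor above 0.111 m), for 0.3 s.
At the end, for the whole second after the job is handed in: The trough is level again (within 0.03 rad) with all three lids flat in the lip end of the channel (from the lip end wall back, each within 12 mm of lying packed against the next), and the gate rests on the white plastic lid (its centre within 60 mm of the lid's centre), everything at rest (all of step 1 and value of joint trough below 0.03 rad and y of lid_a_center in the frame of trough_floor above 0.005 m and y of lid_b_center in the frame of trough_floor above 0.058 m and y of lid_c_center in the frame of trough_floor above 0.111 m and z of each of lid_a_center, lid_b_center, lid_c_center in the frame of trough_floor below 0.02 m and linear speed of each of gate, lid_a, lid_b, lid_c below 0.02 m/s); the robot touches nothing.
It fails at once if the fingers push on the trough with more than 22 N (contact force between the fingers and trough above 22 N).
It fails at once if the trough springs up faster than 1.2 rad/s (velocity of joint trough below -1.2 rad/s).
It fails at once if a bystander (mug, jar, or seamer) is moved by more than 20 mm (distance of any of mug, jar1, jar2, jar3, seamer from where it was at the start of the episode above 0.02 m).
It also fails if it takes over 69 s, if anything falls off the work surface, if the arm or the gripper's body presses on something with over 40 N, if the wrist force passes 120 N, or if a joint passes its speed limit or range.

## Working session

There is one attempt and no reset: what is moved stays moved. The work goes in short steps, Python scripts to look and compute and a tool call to move; the robot and the scene stay as the last step left them, time stands still between calls to the robot, and variables do not carry over. Pictures are saved under pics/ and viewed, on a budget of 10 in all, crops included, one or two more only if the job needs it, and the job is handed in when it is done.

Besides the shell and the picture viewer there is one more tool, called after ">>>" in YAML: its name, and indented under it one key for each argument. send_rows: Moves the arm, as the interface text tells. Its arguments: {"type":"object","properties":{"commands":{"type":"array","items":{"type":"object","properties":{"offset":{"type":"array","items":{"type":"number"}},"turn":{"type":"array","items":{"type":"number"}},"hand":{"type":"number"}}}},"grip_force":{"type":"number"}},"required":["commands"]}

```bash
mkdir -p pics; ls; cat > h.py <<'E'
import numpy as np, cv2
from station import arm
def px2w(cam,uv,depth=None,z=None):
    c=arm.calibration(cam);K=np.array(c["mtx"]);T=np.array(c["T"]);D=np.array(c["distortion"])
    p=cv2.undistortPoints(np.array([[uv]],float),K,D)[0,0]
    r=np.array([p[0],p[1],1.])
    if depth is not None: return T[:3,:3]@(r*depth)+T[:3,3]
    d=T[:3,:3]@r; return T[:3,3]+d*(z-T[2,3])/d[2]
def cloud(cam,dep,mask):
    v,u=np.nonzero(mask&(dep>0))
    c=arm.calibration(cam);K=np.array(c["mtx"]);T=np.array(c["T"]);D=np.array(c["distortion"])
    p=cv2.undistortPoints(np.stack([u,v],1).astype(float)[:,None],K,D)[:,0]
    P=np.c_[p,np.ones(len(p))]*dep[v,u][:,None]
    return P@T[:3,:3].T+T[:3,3]
E
python3 - <<'E'
from h import *
np.set_printoptions(precision=4,suppress=True)
for c in("top","side"):
    im,d=arm.camera(c); cv2.imwrite(f"pics/{c}0.png",im[...,::-1]); np.save(c+"d.npy",d)
    print(c,arm.calibration(c)["T"])
    for l in("gate_center","lip","trough_floor","white_lid","stand","lid_a_center","mug","seamer","jar1"):
        for r in arm.landmark_of(l,c)[:3]:
            u,v=np.round(r["uv"]).astype(int); dd=d[min(max(v,0),419),min(max(u,0),559)]
            print(l,round(r["p"],2),r["uv"],px2w(c,r["uv"],depth=dd))
o=arm.get_obs();print(o)
E
```

```text
pics
top [[-0.0159 -0.9828  0.1842  0.2959]
 [-0.9998  0.014  -0.0113 -0.0014]
 [ 0.0086 -0.1844 -0.9828  1.2669]
 [ 0.      0.      0.      1.    ]]
gate_center 0.45 [264.9, 172.5] [0.5706 0.0164 0.2183]
lip 0.65 [206.8, 163.9] [0.6057 0.1567 0.1744]
trough_floor 0.9 [280.7, 176.2] [ 0.5772 -0.0207  0.1557]
trough_floor 0.17 [118.5, 257.7] [0.3872 0.3845 0.1112]
white_lid 0.77 [195.6, 254.7] [0.4024 0.2085 0.0046]
stand 0.95 [281.9, 189.7] [ 0.5396 -0.0227  0.174 ]
stand 0.54 [275.2, 178.5] [ 0.5706 -0.0073  0.1601]
stand 0.42 [126.2, 173.6] [0.6009 0.3724 0.1157]
lid_a_center 0.75 [332.6, 181.7] [ 0.5599 -0.1454  0.1639]
lid_a_center 0.4 [304.7, 180.7] [ 0.564  -0.0783  0.161 ]
mug 0.91 [354.2, 250.3] [ 0.4079 -0.2179  0.0042]
jar1 0.97 [123.6, 214.4] [0.495  0.3734 0.1179]
jar1 0.84 [127.5, 173.5] [0.6037 0.3721 0.1059]
jar1 0.71 [112.0, 259.0] [0.3817 0.3904 0.1418]
side [[-0.917  -0.314   0.246   0.1738]
 [-0.3985  0.6936 -0.6002  0.8671]
 [ 0.0178 -0.6484 -0.7611  1.2402]
 [ 0.      0.      0.      1.    ]]
gate_center 0.79 [261.1, 205.8] [0.5819 0.022  0.1922]
lip 0.56 [234.2,
[... 532 characters left out ...]
224.7, 351.7] [0.4873 0.4424 0.1206]
jar1 0.77 [186.7, 334.8] [0.6053 0.4328 0.098 ]
jar1 0.71 [263.4, 373.5] [0.3765 0.4532 0.1169]
{'time_s': 1.0, 'joints': array([-1.0468,  0.5009, -0.427 ,  1.5504,  0.2208,  1.1383, -0.2103]), 'qd': array([ 0.0004,  0.0001, -0.0001,  0.0005,  0.0005,  0.0012,  0.0016]), 'effort': array([  0.0004, -56.9402,  -5.8106, -28.1335,   0.0128,   0.0017,
         0.    ]), 'ee_pos': array([0.1676, 0.628 , 0.2313]), 'eef_rot': array([[-0.9662,  0.2578, -0.    ],
       [ 0.2578,  0.9662,  0.0001],
       [ 0.    ,  0.0001, -1.    ]]), 'ft_force': array([-0.1172, -0.3073,  0.3087]), 'torque': array([-0.0038,  0.0028,  0.017 ]), 'gripper_width': 0.08528658889630096}
```

View pics/top0.png

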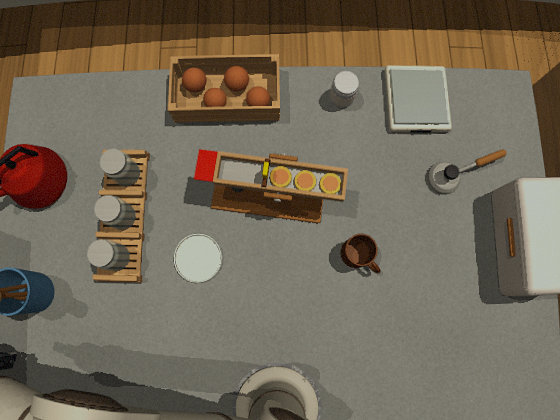

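View pics/side0.png

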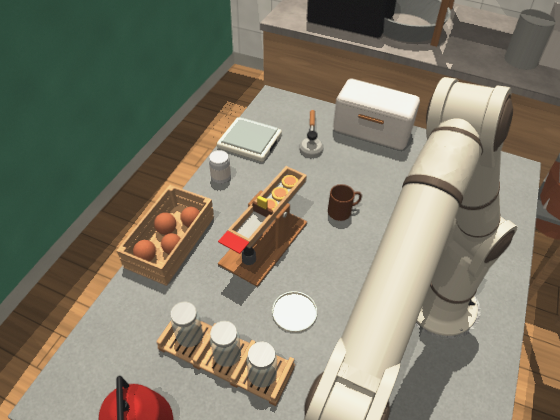

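The top view shows the red lip at (206,165), the yellow tab at (265,172), the lids right of it at (281–330,177–183) and the white lid at (198,258). In the side view the lip is at (234,242), the tab at (262,203) and the buffer under the lip at (248,256). I'll measure these from colour and depth.

```bash
python3 - <<'E'
from h import *
np.set_printoptions(precision=4,suppress=True)
for c in("top","side"):
    im=cv2.imread(f"pics/{c}0.png"); d=np.load(c+"d.npy"); h=cv2.cvtColor(im,cv2.COLOR_BGR2HSV)
    H,S,V=[h[...,i].astype(int) for i in range(3)]
    vv,uu=np.mgrid[:420,:560]
    x0,y0,x1,y1=(190,140,360,210) if c=="top" else (215,160,310,260)
    roi=(uu>x0)&(uu<x1)&(vv>y0)&(vv<y1)
    for n,m in(("red",((H<5)|(H>175))&(S>200)&(V>120)),("yellow",(H>22)&(H<35)&(S>180)&(V>120))):
        P=cloud(c,d,m&roi); print(c,n,len(P),np.median(P,0),P.mean(0)); 
        if n=="yellow":
            P=P[P[:,2]>0.19]
        print(np.percentile(P,[3,50,97],axis=0))
        if n=="red":
            q=P[abs(P[:,2]-np.median(P[:,2]))<.006]; print(" rect",cv2.minAreaRect(q[:,:2].astype(np.float32)*1000))
        else:
            t=P[P[:,2]>.212]; print(" tabtop",len(t),t.mean(0) if len(t) else 0, cv2.minAreaRect(t[:,:2].astype(np.float32)*1000) if len(t)>3 else 0)
    # white lid
    x0,y0,x1,y1=(165,225,230,290) if c=="top" else (265,285,325,340)
    roi=(uu>x0)&(uu<x1)&(vv>y0)&(vv<y1)
    m=(S<40)&(V>150)&roi; P=cloud(c,d,m); print(c,"lid",len(P),cv2.minEnclosingCircle(P[:,:2].astype(np.float32)))
    # wall tops of trough
    if c=="top": roi=(uu>190)&(uu<360)&(vv>140)&(vv<210)
    else: roi=(uu>215)&(uu<310)&(vv>160)&(vv<260)
    P=cloud(c,d,roi); w=P[(P[:,2]>.168)&(P[:,2]<.184)]
    print(" walls",len(w),cv2.minAreaRect(w[:,:2].astype(np.float32)*1000), np.median(w,0))
E
```

```text
top red 540 [0.6024 0.1598 0.176 ] [0.6024 0.1597 0.1757]
[[0.5681 0.1372 0.1718]
 [0.6024 0.1598 0.176 ]
 [0.6372 0.1818 0.1802]]
 rect ((603.016357421875, 159.64666748046875), (45.03949737548828, 74.04275512695312), 81.45111846923828)
top yellow 139 [ 0.5763 -0.0193  0.1632] [ 0.5743 -0.0284  0.1876]
[[0.5671 0.0092 0.2152]
 [0.5805 0.016  0.2198]
 [0.5945 0.0208 0.2246]]
 tabtop 64 [0.5806 0.0157 0.2198] ((581.0994873046875, 15.724327087402344), (11.243061065673828, 29.55238914489746), 80.85198211669922)
top lid 1744 ((0.3954629898071289, 0.20435090363025665), 0.06622577458620071)
 walls 1924 ((579.8258666992188, 3.9235992431640625), (364.0196533203125, 104.90389251708984), 80.79183197021484) [0.5899 0.0539 0.1759]Traceback (most recent call last):
  File "<stdin>", line 10, in <module>
  File "h.py", line 12, in cloud
    p=cv2.undistortPoints(np.stack([u,v],1).astype(float)[:,None],K,D)[:,0]
      ~~~~~~~~~~~~~~~~~~~^^^^^^^^^^^^^^^^^^^^^^^^^^^^^^^^^^^^^^^^^^^^^
cv2.error: OpenCV(4.12.0) /io/opencv/modules/calib3d/src/undistort.dispatch.cpp:347: error: (-215:Assertion failed) CV_IS_MAT(_src) && CV_IS_MAT(_dst) && (_src->rows == 1 || _src->cols == 1) && (_dst->rows == 1 || _dst->cols == 1) && _src->cols + _src->rows - 1 == _dst->rows + _dst->cols - 1 && (CV_MAT_TYPE(_src->type) == CV_32FC2 || CV_MAT_TYPE(_src->type) == CV_64FC2) && (CV_MAT_TYPE(_dst->type) == CV_32FC2 || CV_MAT_TYPE(_dst->type) == CV_64FC2) in function 'cvUndistortPointsInternal'
```

>>> send_rows:
  commands:
    - {"offset":[0,0,-0.03],"turn":[0,0,-6.24],"hand":1}
    - {"offset":[-0.03,-0.0325,0],"turn":[0,0,0],"hand":1}
    - {"offset":[-0.03,-0.0325,0],"turn":[0,0,0],"hand":1}
    - {"offset":[-0.03,-0.0325,0],"turn":[0,0,0],"hand":1}
    - {"offset":[-0.03,-0.0325,0],"turn":[0,0,0],"hand":1}
    - {"offset":[-0.03,-0.0325,0],"turn":[0,0,0],"hand":1}
    - {"offset":[-0.03,-0.0325,0],"turn":[0,0,0],"hand":1}
    - {"offset":[-0.03,-0.0325,0],"turn":[0,0,0],"hand":1}
    - {"offset":[-0.03,-0.0325,0],"turn":[0,0,0],"hand":1}
    - {"offset":[-0.03,-0.0325,0],"turn":[0,0,0],"hand":1}
    - {"offset":[-0.03,-0.0325,0],"turn":[0,0,0],"hand":1}
    - {"offset":[-0.03,-0.0325,0],"turn":[0,0,0],"hand":1}
  grip_force: 30

```text
time_s: 2.2
ee_pos: [0.4405, 0.2232, 0.2617]
eef_rot: [[-0.989, 0.151, 0.001], [0.151, 0.989, 0.0], [-0.001, 0.001, -1.0]]
ft_force: [0.7, 0.9, 0.7]
gripper_width: 0.0855
```

```bash
cat > go.py <<'E'
from h import *
import sys
from scipy.spatial.transform import Rotation as R
np.set_printoptions(precision=4,suppress=True)
def go(t,ydir=(0.151,0.9885,0)):
    o=arm.get_obs();Rm=np.array(o["eef_rot"]);y=np.array(ydir)/np.linalg.norm(ydir);z=np.array([0,0,-1.]);W=np.c_[np.cross(y,z),y,z]
    print("t",o["time_s"],"pos",o["ee_pos"],"F",o["ft_force"],"w",o["gripper_width"],"qd",np.abs(o["qd"]).max())
    print("turn(deg,tool)",np.degrees(R.from_matrix(Rm.T@W).as_rotvec()),"offset tool",Rm.T@(np.array(t)-o["ee_pos"]), "offset in target axes",W.T@(np.array(t)-o["ee_pos"]))
    print("q",o["joints"])
if __name__=="__main__": go([float(a) for a in sys.argv[1:4]])
E
python3 go.py .5805 .0158 .25
```

```text
t 2.2 pos [0.4405 0.2232 0.2617] F [0.7134 0.903  0.7102] w 0.08554954470139799 qd 0.9384992606113611
turn(deg,tool) [ 0.0301  0.0478 -0.0071] offset tool [-0.1697 -0.1839  0.0118] offset in target axes [-0.1697 -0.1839  0.0117]
q [-0.3046  0.1669 -0.2436  1.9047  0.0457  1.0742  0.8524]
```

>>> send_rows:
  commands:
    - {"offset":[-0.03,-0.0325,0],"turn":[0,0,0],"hand":1}
    - {"offset":[-0.03,-0.0325,0],"turn":[0,0,0],"hand":1}
    - {"offset":[-0.03,-0.0325,0],"turn":[0,0,0],"hand":1}
    - {"offset":[-0.03,-0.0325,0],"turn":[0,0,0],"hand":1}
    - {"offset":[-0.03,-0.0325,0],"turn":[0,0,0],"hand":1}
    - {"offset":[-0.02,-0.0225,0],"turn":[0,0,0],"hand":1}
    - {"offset":[0,0,0],"turn":[0,0,0],"hand":1}
    - {"offset":[0,0,0],"turn":[0,0,0],"hand":1}

```text
time_s: 3.0
ee_pos: [0.5797, 0.0157, 0.261]
eef_rot: [[-0.988, 0.153, -0.001], [0.153, 0.988, 0.0], [0.001, 0.0, -1.0]]
ft_force: [0.5, 0.7, 0.1]
gripper_width: 0.0851
```

```bash
python3 go.py .5805 .0158 .19; python3 - <<'E'
from h import *
im,d=arm.camera("side"); cv2.imwrite("pics/side1.png",cv2.resize(im[120:280,180:340,::-1],None,fx=4,fy=3.75))
E
```

```text
t 3.0 pos [0.5797 0.0157 0.261 ] F [0.4593 0.7408 0.1285] w 0.08506137682639367 qd 0.03276572411360641
turn(deg,tool) [ 0.0171 -0.0401 -0.1123] offset tool [-0.0008  0.0002  0.071 ] offset in target axes [-0.0008  0.0002  0.071 ]
q [-0.0077  0.3174 -0.0814  1.7087  0.0277  1.1173  1.3201]
```

View pics/side1.png

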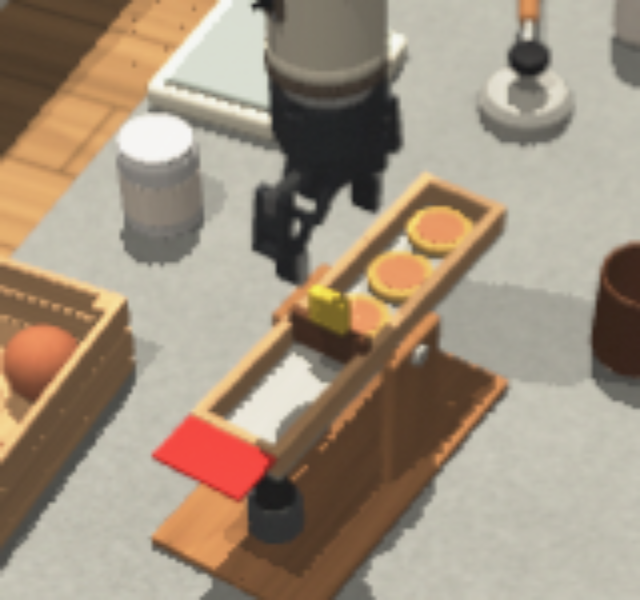

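The crop shows the open fingers straddling the tab (about (330,308) in the crop) along the trough, so I go down and grip.

>>> send_rows:
  commands:
    - {"offset":[-0.0008,0,0.018],"turn":[0,0,0],"hand":1}
    - {"offset":[0,0,0.02],"turn":[0,0,0],"hand":1}
    - {"offset":[0,0,0.02],"turn":[0,0,0],"hand":1}
    - {"offset":[0,0,0.013],"turn":[0,0,0],"hand":1}
    - {"offset":[0,0,0],"turn":[0,0,0],"hand":0}
    - {"offset":[0,0,0],"turn":[0,0,0],"hand":0}
    - {"offset":[0,0,0],"turn":[0,0,0],"hand":0}
    - {"offset":[0,0,0],"turn":[0,0,0],"hand":0}
    - {"offset":[0,0,0],"turn":[0,0,0],"hand":0}
    - {"offset":[0,0,0],"turn":[0,0,0],"hand":0}
    - {"offset":[0,0,0],"turn":[0,0,0],"hand":0}
    - {"offset":[0,0,0],"turn":[0,0,0],"hand":0}
  grip_force: 30

```text
time_s: 4.25
ee_pos: [0.581, 0.016, 0.191]
eef_rot: [[-0.988, 0.151, 0.001], [0.151, 0.988, 0.0], [-0.001, 0.0, -1.0]]
ft_force: [-0.7, -0.9, 5.3]
gripper_width: 0.0115
```

>>> send_rows:
  commands:
    - {"offset":[0,0,-0.005],"turn":[0,0,0],"hand":0}
    - {"offset":[0,0,-0.008],"turn":[0,0,0],"hand":0}
    - {"offset":[0,0,-0.01],"turn":[0,0,0],"hand":0}
    - {"offset":[0,0,-0.01],"turn":[0,0,0],"hand":0}
    - {"offset":[0,0,-0.015],"turn":[0,0,0],"hand":0}
    - {"offset":[0,0,-0.02],"turn":[0,0,0],"hand":0}
    - {"offset":[0,0,-0.012],"turn":[0,0,0],"hand":0}
    - {"offset":[0,0,0],"turn":[0,0,0],"hand":0}

```text
time_s: 5.05
ee_pos: [0.5819, 0.0161, 0.2728]
eef_rot: [[-0.988, 0.151, 0.004], [0.151, 0.988, 0.0], [-0.004, 0.001, -1.0]]
ft_force: [0.4, -0.2, -0.2]
gripper_width: 0.0114
```

```bash
python3 go.py .3955 .2044 .12; python3 - <<'E'
from h import *
im,d=arm.camera("side"); cv2.imwrite("pics/side2.png",cv2.resize(im[120:280,180:340,::-1],None,fx=4,fy=3.75))
E
```

```text
t 5.05 pos [0.5819 0.0161 0.2728] F [ 0.4018 -0.2254 -0.2362] w 0.011427754240622784 qd 0.04131273467444728
turn(deg,tool) [ 0.0525  0.2414 -0.02  ] offset tool [0.2134 0.1578 0.1521] offset in target axes [0.2127 0.158  0.1528]
q [-0.0084  0.308  -0.0814  1.6937  0.0273  1.1367  1.3216]
```

View pics/side2.png

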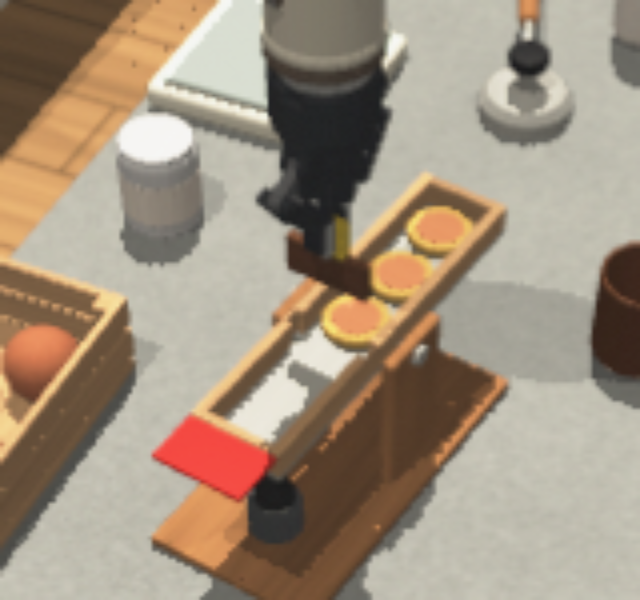

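The crop shows the gate held level and clear of the trough (330,265), with the three lids in place. Next I carry it over the white lid.

>>> send_rows:
  commands:
    - {"offset":[0.0213,0.0158,0],"turn":[0,0.24,0],"hand":0}
    - {"offset":[0.0213,0.0158,0],"turn":[0,0,0],"hand":0}
    - {"offset":[0.0213,0.0158,0],"turn":[0,0,0],"hand":0}
    - {"offset":[0.0213,0.0158,0],"turn":[0,0,0],"hand":0}
    - {"offset":[0.0213,0.0158,0],"turn":[0,0,0],"hand":0}
    - {"offset":[0.0213,0.0158,0.02],"turn":[0,0,0],"hand":0}
    - {"offset":[0.0213,0.0158,0.02],"turn":[0,0,0],"hand":0}
    - {"offset":[0.0213,0.0158,0.03],"turn":[0,0,0],"hand":0}
    - {"offset":[0.0213,0.0158,0.03],"turn":[0,0,0],"hand":0}
    - {"offset":[0.021,0.0158,0.03],"turn":[0,0,0],"hand":0}
    - {"offset":[0,0,0.03],"turn":[0,0,0],"hand":0}
    - {"offset":[0,0,0],"turn":[0,0,0],"hand":0}

```text
time_s: 6.3
ee_pos: [0.3893, 0.2031, 0.1073]
eef_rot: [[-0.989, 0.149, -0.012], [0.149, 0.989, -0.003], [0.012, -0.005, -1.0]]
ft_force: [0.1, -0.3, -0.3]
gripper_width: 0.0112
```

```bash
python3 go.py .3955 .2044 .044
```

```text
t 6.3 pos [0.3893 0.2031 0.1073] F [ 0.1332 -0.3113 -0.3021] w 0.011246115613968074 qd 0.07091713039236525
turn(deg,tool) [-0.291  -0.6775  0.1105] offset tool [-0.0067  0.0025  0.0632] offset in target axes [-0.006   0.0022  0.0633]
q [-0.3304  0.3008 -0.2372  2.159   0.1017  0.7046  0.7854]
```

>>> send_rows:
  commands:
    - {"offset":[-0.004,0.002,0.015],"turn":[-0.29,-0.6,0.1],"hand":0}
    - {"offset":[0,0,0.015],"turn":[0,0,0],"hand":0}
    - {"offset":[0,0,0.012],"turn":[0,0,0],"hand":0}
    - {"offset":[0,0,0.008],"turn":[0,0,0],"hand":0}
    - {"offset":[0,0,0.004],"turn":[0,0,0],"hand":0}
    - {"offset":[0,0,0.002],"turn":[0,0,0],"hand":0}
    - {"offset":[0,0,0],"turn":[0,0,0],"hand":0}

```text
time_s: 7.0
ee_pos: [0.3982, 0.2061, 0.0552]
eef_rot: [[-0.988, 0.153, 0.007], [0.153, 0.988, 0.004], [-0.006, 0.005, -1.0]]
ft_force: [-0.7, -0.1, -0.8]
gripper_width: 0.0111
```

```bash
python3 go.py .3955 .2044 .044
```

```text
t 7.0 pos [0.3982 0.2061 0.0552] F [-0.7344 -0.1277 -0.8106] w 0.011101853338557881 qd 0.007987455053032581
turn(deg,tool) [ 0.2952  0.3658 -0.124 ] offset tool [ 0.0025 -0.0021  0.0112] offset in target axes [ 0.0024 -0.002   0.0112]
q [-0.357   0.4037 -0.2089  2.1808  0.1538  0.5621  0.7378]
```

>>> send_rows:
  commands:
    - {"offset":[0,0,0.004],"turn":[0.29,0.36,-0.12],"hand":0}
    - {"offset":[0,0,0.004],"turn":[0,0,0],"hand":0}
    - {"offset":[0,0,0.002],"turn":[0,0,0],"hand":0}
    - {"offset":[0,0,0],"turn":[0,0,0],"hand":0}
    - {"offset":[0,0,0],"turn":[0,0,0],"hand":0}

```text
time_s: 7.5
ee_pos: [0.398, 0.2061, 0.045]
eef_rot: [[-0.989, 0.151, -0.0], [0.151, 0.989, 0.0], [0.0, 0.0, -1.0]]
ft_force: [-1.4, -0.1, -0.0]
gripper_width: 0.0114
```

```bash
python3 go.py .3955 .2044 .044
```

```text
t 7.5 pos [0.398  0.2061 0.045 ] F [-1.3849 -0.0574 -0.0147] w 0.011404712250093004 qd 0.002153292858668182
turn(deg,tool) [ 0.0012 -0.0026  0.0059] offset tool [ 0.0022 -0.002   0.001 ] offset in target axes [ 0.0022 -0.002   0.001 ]
q [-0.3623  0.428  -0.2037  2.1777  0.1614  0.5495  0.7333]
```

Now slow 1 mm steps until contact.

>>> send_rows:
  commands:
    - {"offset":[0,0,0.001],"turn":[0,0,0],"hand":0}
    - {"offset":[0,0,0],"turn":[0,0,0],"hand":0}
    - {"offset":[0,0,0],"turn":[0,0,0],"hand":0}

```text
time_s: 7.8
ee_pos: [0.398, 0.2061, 0.0449]
eef_rot: [[-0.989, 0.151, 0.0], [0.151, 0.989, -0.0], [-0.0, -0.0, -1.0]]
ft_force: [-3.5, -1.4, 12.3]
gripper_width: 0.0113
```

>>> send_rows:
  commands:
    - {"offset":[0,0,0.001],"turn":[0,0,0],"hand":0}
    - {"offset":[0,0,0],"turn":[0,0,0],"hand":0}
    - {"offset":[0,0,0],"turn":[0,0,0],"hand":0}

```text
time_s: 8.1
ee_pos: [0.398, 0.2062, 0.0449]
eef_rot: [[-0.989, 0.151, 0.0], [0.151, 0.989, -0.0], [-0.001, -0.0, -1.0]]
ft_force: [-6.3, -3.6, 24.2]
gripper_width: 0.0114
```

>>> send_rows:
  commands:
    - {"offset":[0,0,-0.0018],"turn":[0,0,0],"hand":0}
    - {"offset":[0,0,0],"turn":[0,0,0],"hand":0.3}
    - {"offset":[0,0,0],"turn":[0,0,0],"hand":0.5}
    - {"offset":[0,0,0],"turn":[0,0,0],"hand":0.5}
    - {"offset":[0,0,0],"turn":[0,0,0],"hand":0.5}
    - {"offset":[0,0,0],"turn":[0,0,0],"hand":0.5}
    - {"offset":[0,0,0],"turn":[0,0,0],"hand":0.5}

```text
time_s: 8.8
ee_pos: [0.398, 0.206, 0.0447]
eef_rot: [[-0.989, 0.151, -0.0], [0.151, 0.989, -0.0], [0.0, -0.0, -1.0]]
ft_force: [0.5, -0.2, 0.2]
gripper_width: 0.0429
```

>>> send_rows:
  commands:
    - {"offset":[0,0,-0.01],"turn":[0,0,0],"hand":0.5}
    - {"offset":[0,0,-0.02],"turn":[0,0,0],"hand":0.5}
    - {"offset":[0,0,-0.03],"turn":[0,0,0],"hand":0.5}
    - {"offset":[0,0,-0.04],"turn":[0,0,0],"hand":0.5}
    - {"offset":[0,0,-0.04],"turn":[0,0,0],"hand":0}
    - {"offset":[0,0,-0.04],"turn":[0,0,0],"hand":0}
    - {"offset":[0,0,-0.02],"turn":[0,0,0],"hand":0}
    - {"offset":[0,0,0],"turn":[0,0,0],"hand":0}

```text
time_s: 9.6
ee_pos: [0.4, 0.2072, 0.249]
eef_rot: [[-0.989, 0.151, 0.007], [0.151, 0.989, 0.003], [-0.006, 0.004, -1.0]]
ft_force: [-0.6, 0.0, -0.1]
gripper_width: -0.0003
```

```bash
python3 go.py .6026 .1600 .20; python3 - <<'E'
from h import *
im,d=arm.camera("side"); cv2.imwrite("pics/side3.png",cv2.resize(im[150:350,200:360,::-1],None,fx=3.5,fy=3))
E
```

```text
t 9.6 pos [0.4    0.2072 0.249 ] F [-0.5969  0.0145 -0.0602] w -0.0003173686993209823 qd 0.059755461093592276
turn(deg,tool) [0.2386 0.3663 0.0084] offset tool [-0.2071 -0.0163  0.0503] offset in target axes [-0.2074 -0.016   0.049 ]
q [-0.2934  0.0948 -0.2591  2.018   0.0295  1.0245  0.8528]
```

View pics/side3.png

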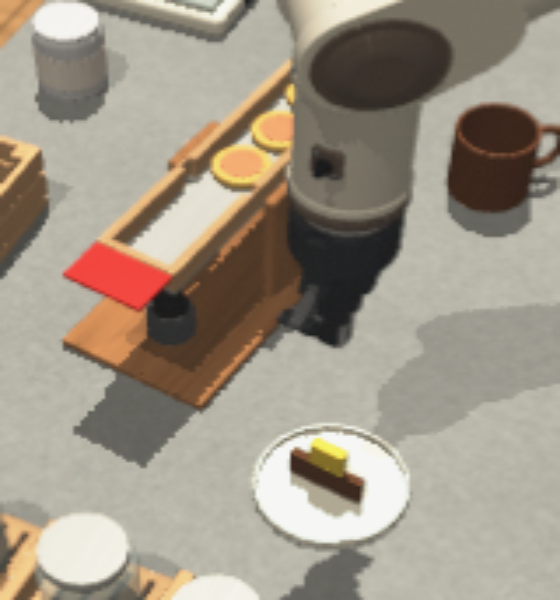

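The crop shows the gate standing upright on the white lid near its centre (330,470), let go. Now I go above the lip with shut fingers.

>>> send_rows:
  commands:
    - {"offset":[-0.02,-0.002,0],"turn":[0,0,0],"hand":0}
    - {"offset":[-0.026,-0.002,0],"turn":[0,0,0],"hand":0}
    - {"offset":[-0.026,-0.002,0],"turn":[0,0,0],"hand":0}
    - {"offset":[-0.026,-0.002,0],"turn":[0,0,0],"hand":0}
    - {"offset":[-0.026,-0.002,0],"turn":[0,0,0],"hand":0}
    - {"offset":[-0.026,-0.002,0],"turn":[0,0,0],"hand":0}
    - {"offset":[-0.026,-0.002,0.01],"turn":[0,0,0],"hand":0}
    - {"offset":[-0.021,-0.002,0.02],"turn":[0,0,0],"hand":0}
    - {"offset":[-0.012,0,0.018],"turn":[0,0,0],"hand":0}
    - {"offset":[0,0,0],"turn":[0,0,0],"hand":0}
    - {"offset":[0,0,0],"turn":[0,0,0],"hand":0}
    - {"offset":[0,0,0],"turn":[0,0,0],"hand":0}

```text
time_s: 10.85
ee_pos: [0.6016, 0.1594, 0.1973]
eef_rot: [[-0.989, 0.15, -0.0], [0.15, 0.989, 0.0], [0.0, 0.0, -1.0]]
ft_force: [0.7, 0.2, 0.4]
gripper_width: -0.0001
```

```bash
python3 go.py .6028 .1600 .180
```

```text
t 10.85 pos [0.6016 0.1594 0.1973] F [0.6809 0.1787 0.4036] w -0.0001395116200021969 qd 0.014941336011810434
turn(deg,tool) [ 0.0209 -0.0174  0.0574] offset tool [-0.0011  0.0008  0.0173] offset in target axes [-0.0011  0.0008  0.0173]
q [-0.1805  0.4563 -0.1614  1.6641  0.0823  1.028   1.052 ]
```

>>> send_rows:
  commands:
    - {"offset":[-0.001,0,0.008],"turn":[0,0,0],"hand":0}
    - {"offset":[0,0,0.006],"turn":[0,0,0],"hand":0}
    - {"offset":[0,0,0.004],"turn":[0,0,0],"hand":0}
    - {"offset":[0,0,0.002],"turn":[0,0,0],"hand":0}
    - {"offset":[0,0,0.001],"turn":[0,0,0],"hand":0}
    - {"offset":[0,0,0],"turn":[0,0,0],"hand":0}
    - {"offset":[0,0,0],"turn":[0,0,0],"hand":0}

```text
time_s: 11.55
ee_pos: [0.6033, 0.1586, 0.1762]
eef_rot: [[-0.989, 0.151, 0.0], [0.151, 0.989, 0.0], [-0.0, 0.0, -1.0]]
ft_force: [-1.3, -0.1, 1.1]
gripper_width: -0.0003
```

>>> send_rows:
  commands:
    - {"offset":[0,0.0004,0.0028],"turn":[0.86,0,0],"hand":0}
    - {"offset":[0,0.0008,0.0055],"turn":[1.72,0,0],"hand":0}
    - {"offset":[0,0.0008,0.0055],"turn":[1.72,0,0],"hand":0}
    - {"offset":[0,0.0008,0.0055],"turn":[1.72,0,0],"hand":0}
    - {"offset":[0,0.0008,0.0055],"turn":[1.72,0,0],"hand":0}
    - {"offset":[0,0.0004,0.0028],"turn":[0.86,0,0],"hand":0}

```text
time_s: 12.15
ee_pos: [0.6034, 0.1618, 0.1472]
eef_rot: [[-0.989, 0.147, -0.023], [0.149, 0.977, -0.15], [0.0, -0.152, -0.988]]
ft_force: [0.4, -0.2, 3.0]
gripper_width: -0.0002
```

>>> send_rows:
  commands:
    - {"offset":[0,0.0004,0.0028],"turn":[0.86,0,0],"hand":0}
    - {"offset":[0,0.0008,0.0055],"turn":[1.72,0,0],"hand":0}
    - {"offset":[0,0.0008,0.0055],"turn":[1.72,0,0],"hand":0}
    - {"offset":[0,0.0008,0.0055],"turn":[1.72,0,0],"hand":0}
    - {"offset":[0,0.0008,0.0055],"turn":[1.72,0,0],"hand":0}
    - {"offset":[0,0.0008,0.0055],"turn":[1.72,0,0],"hand":0}
    - {"offset":[0,0.0008,0.0055],"turn":[1.72,0,0],"hand":0}
    - {"offset":[0,0.0004,0.0028],"turn":[0.86,0,0],"hand":0}
    - {"offset":[0,0.0002,0.0014],"turn":[0.43,0,0],"hand":0}

```text
time_s: 13.05
ee_pos: [0.6027, 0.1569, 0.1073]
eef_rot: [[-0.989, 0.14, -0.055], [0.151, 0.922, -0.357], [0.001, -0.361, -0.933]]
ft_force: [-0.8, 1.2, 4.2]
gripper_width: 0.0
```

>>> send_rows:
  commands:
    - {"offset":[0,0.0002,0.0018],"turn":[0.57,0,0],"hand":0}
    - {"offset":[0,0.0003,0.0018],"turn":[0.57,0,0],"hand":0}
    - {"offset":[0,0.0002,0.0018],"turn":[0.57,0,0],"hand":0}
    - {"offset":[0,0.0003,0.0018],"turn":[0.57,0,0],"hand":0}
    - {"offset":[0,0,0],"turn":[0,0,0],"hand":0}

```text
time_s: 13.55
ee_pos: [0.6024, 0.1551, 0.1005]
eef_rot: [[-0.989, 0.138, -0.06], [0.151, 0.907, -0.392], [0.001, -0.397, -0.918]]
ft_force: [-1.5, 2.2, 3.7]
gripper_width: 0.0003
```

>>> send_rows:
  commands:
    - {"offset":[0,0.0002,0.0018],"turn":[0.57,0,0],"hand":0}
    - {"offset":[0,0.0003,0.0018],"turn":[0.57,0,0],"hand":0}
    - {"offset":[0,0,0],"turn":[0,0,0],"hand":0}

```text
time_s: 13.85
ee_pos: [0.6024, 0.154, 0.097]
eef_rot: [[-0.989, 0.137, -0.063], [0.151, 0.899, -0.411], [0.0, -0.415, -0.91]]
ft_force: [-1.5, 1.3, 3.9]
gripper_width: -0.0001
```

>>> send_rows:
  commands:
    - {"offset":[0,0.0002,0.0018],"turn":[0.57,0,0],"hand":0}
    - {"offset":[0,0.0003,0.0018],"turn":[0.57,0,0],"hand":0}
    - {"offset":[0,0,0],"turn":[0,0,0],"hand":0}

```text
time_s: 14.15
ee_pos: [0.6024, 0.1529, 0.0936]
eef_rot: [[-0.989, 0.136, -0.065], [0.15, 0.891, -0.429], [0.0, -0.433, -0.901]]
ft_force: [-1.2, 1.9, 4.3]
gripper_width: 0.0003
```

>>> send_rows:
  commands:
    - {"offset":[0,0.0002,0.0018],"turn":[0.57,0,0],"hand":0}
    - {"offset":[0,0.0003,0.0018],"turn":[0.57,0,0],"hand":0}
    - {"offset":[0,0,0],"turn":[0,0,0],"hand":0}

```text
time_s: 14.45
ee_pos: [0.6023, 0.1517, 0.0901]
eef_rot: [[-0.989, 0.134, -0.068], [0.15, 0.882, -0.446], [0.0, -0.451, -0.892]]
ft_force: [-0.4, 2.2, 3.1]
gripper_width: -0.0001
```

>>> send_rows:
  commands:
    - {"offset":[0,0.0002,0.0018],"turn":[0.57,0,0],"hand":0}
    - {"offset":[0,0.0003,0.0018],"turn":[0.57,0,0],"hand":0}
    - {"offset":[0,0,0],"turn":[0,0,0],"hand":0}

```text
time_s: 14.75
ee_pos: [0.6021, 0.1505, 0.0867]
eef_rot: [[-0.989, 0.133, -0.071], [0.15, 0.873, -0.464], [-0.0, -0.469, -0.883]]
ft_force: [-0.4, 1.7, 3.5]
gripper_width: 0.0
```

>>> send_rows:
  commands:
    - {"offset":[0,0.0002,0.0018],"turn":[0.57,0,0],"hand":0}
    - {"offset":[0,0.0003,0.0018],"turn":[0.57,0,0],"hand":0}
    - {"offset":[0,0,0],"turn":[0,0,0],"hand":0}

```text
time_s: 15.05
ee_pos: [0.602, 0.1493, 0.0833]
eef_rot: [[-0.989, 0.132, -0.073], [0.15, 0.864, -0.481], [-0.0, -0.486, -0.874]]
ft_force: [-0.6, 1.8, 4.0]
gripper_width: 0.0001
```

>>> send_rows:
  commands:
    - {"offset":[0,0.0002,0.0018],"turn":[0.57,0,0],"hand":0}
    - {"offset":[0,0.0003,0.0018],"turn":[0.57,0,0],"hand":0}
    - {"offset":[0,0,0],"turn":[0,0,0],"hand":0}

```text
time_s: 15.35
ee_pos: [0.6017, 0.148, 0.0799]
eef_rot: [[-0.989, 0.13, -0.076], [0.151, 0.854, -0.498], [-0.0, -0.504, -0.864]]
ft_force: [0.8, 1.4, 4.6]
gripper_width: 0.0001
```

>>> send_rows:
  commands:
    - {"offset":[0,0.0002,0.0018],"turn":[0.57,0,0],"hand":0}
    - {"offset":[0,0.0003,0.0018],"turn":[0.57,0,0],"hand":0}
    - {"offset":[0,0,0],"turn":[0,0,0],"hand":0}

```text
time_s: 15.65
ee_pos: [0.6015, 0.1467, 0.0765]
eef_rot: [[-0.989, 0.128, -0.078], [0.15, 0.844, -0.515], [0.0, -0.521, -0.854]]
ft_force: [0.9, 1.2, 4.3]
gripper_width: 0.0002
```

>>> send_rows:
  commands:
    - {"offset":[0,0.0002,0.0018],"turn":[0.57,0,0],"hand":0}
    - {"offset":[0,0.0003,0.0018],"turn":[0.57,0,0],"hand":0}
    - {"offset":[0,0,0],"turn":[0,0,0],"hand":0}

```text
time_s: 15.95
ee_pos: [0.6014, 0.1459, 0.0747]
eef_rot: [[-0.989, 0.127, -0.081], [0.151, 0.834, -0.531], [-0.0, -0.537, -0.843]]
ft_force: [-1.6, 4.0, 10.9]
gripper_width: -0.0003
```

>>> send_rows:
  commands:
    - {"offset":[0,0.0002,0.0018],"turn":[0.57,0,0],"hand":0}
    - {"offset":[0,0.0003,0.0018],"turn":[0.57,0,0],"hand":0}
    - {"offset":[0,0,0],"turn":[0,0,0],"hand":0}

```text
time_s: 16.25
ee_pos: [0.6012, 0.1451, 0.0728]
eef_rot: [[-0.989, 0.126, -0.082], [0.15, 0.823, -0.548], [-0.001, -0.554, -0.833]]
ft_force: [-2.4, 5.4, 18.4]
gripper_width: -0.0001
```

Firm on the buffer at about 19 N, which is more than I aimed for, so I ease back to about 13 N and hold.

>>> send_rows:
  commands:
    - {"offset":[0,0,-0.0025],"turn":[0,0,0],"hand":0}
    - {"offset":[0,0,0],"turn":[0,0,0],"hand":0}

```text
time_s: 16.45
ee_pos: [0.6014, 0.1458, 0.0742]
eef_rot: [[-0.989, 0.126, -0.083], [0.151, 0.823, -0.547], [-0.001, -0.554, -0.833]]
ft_force: [-1.9, 3.1, 13.3]
gripper_width: 0.0002
```

```bash
python3 - <<'E'
from h import *
im,d=arm.camera("side"); cv2.imwrite("pics/side4.png",cv2.resize(im[120:280,180:340,::-1],None,fx=4,fy=3.75))
o=arm.get_obs();print(o["ft_force"],np.linalg.norm(o["ft_force"]),o["time_s"])
E
```

```text
[-1.94610963  3.82799131 14.29639787] 14.927419476834615 16.5
```

View pics/side4.png

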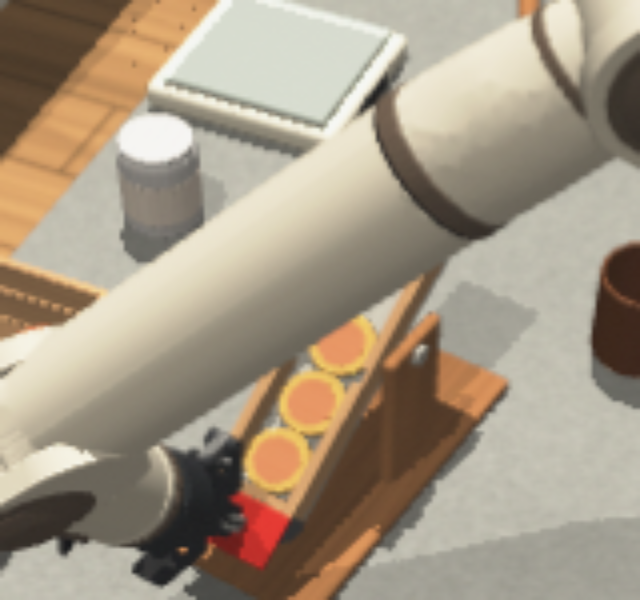

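The crop shows all three lids packed at the lip end at (277,460), (312,402) and (342,345), with the fingers on the lip. I hold a little longer, then follow the lip back up.

>>> send_rows:
  commands:
    - {"offset":[0,0,0],"turn":[0,0,0],"hand":0}
    - {"offset":[0,0,0],"turn":[0,0,0],"hand":0}
    - {"offset":[0,0,0],"turn":[0,0,0],"hand":0}
    - {"offset":[0,0,0],"turn":[0,0,0],"hand":0}
    - {"offset":[0,0,0],"turn":[0,0,0],"hand":0}
    - {"offset":[0,0,0],"turn":[0,0,0],"hand":0}
    - {"offset":[0,0,0],"turn":[0,0,0],"hand":0}
    - {"offset":[0,0,0],"turn":[0,0,0],"hand":0}

```text
time_s: 17.3
ee_pos: [0.6014, 0.1458, 0.0742]
eef_rot: [[-0.989, 0.126, -0.083], [0.151, 0.823, -0.547], [-0.001, -0.554, -0.833]]
ft_force: [-2.0, 4.2, 13.7]
gripper_width: 0.0001
```

>>> send_rows:
  commands:
    - {"offset":[0,-0.0002,-0.0018],"turn":[-0.57,0,0],"hand":0}
    - {"offset":[0,-0.0003,-0.0018],"turn":[-0.57,0,0],"hand":0}
    - {"offset":[0,-0.0004,-0.0028],"turn":[-0.86,0,0],"hand":0}
    - {"offset":[0,-0.0005,-0.0037],"turn":[-1.15,0,0],"hand":0}
    - {"offset":[0,-0.0005,-0.0037],"turn":[-1.15,0,0],"hand":0}
    - {"offset":[0,-0.0005,-0.0037],"turn":[-1.15,0,0],"hand":0}
    - {"offset":[0,-0.0005,-0.0037],"turn":[-1.15,0,0],"hand":0}
    - {"offset":[0,-0.0005,-0.0037],"turn":[-1.15,0,0],"hand":0}

```text
time_s: 18.1
ee_pos: [0.6026, 0.1541, 0.096]
eef_rot: [[-0.988, 0.136, -0.066], [0.152, 0.89, -0.43], [0.0, -0.435, -0.9]]
ft_force: [-0.6, -1.2, 4.8]
gripper_width: -0.0001
```

>>> send_rows:
  commands:
    - {"offset":[0,-0.0005,-0.0037],"turn":[-1.15,0,0],"hand":0}
    - {"offset":[0,-0.0005,-0.0037],"turn":[-1.15,0,0],"hand":0}
    - {"offset":[0,-0.0005,-0.0037],"turn":[-1.15,0,0],"hand":0}
    - {"offset":[0,-0.0005,-0.0037],"turn":[-1.15,0,0],"hand":0}
    - {"offset":[0,-0.0005,-0.0037],"turn":[-1.15,0,0],"hand":0}
    - {"offset":[0,-0.0005,-0.0037],"turn":[-1.15,0,0],"hand":0}
    - {"offset":[0,-0.0005,-0.0037],"turn":[-1.15,0,0],"hand":0}
    - {"offset":[0,-0.0005,-0.0037],"turn":[-1.15,0,0],"hand":0}
    - {"offset":[0,-0.0005,-0.0037],"turn":[-1.15,0,0],"hand":0}
    - {"offset":[0,-0.0005,-0.0037],"turn":[-1.15,0,0],"hand":0}
    - {"offset":[0,-0.0005,-0.0037],"turn":[-1.15,0,0],"hand":0}
    - {"offset":[0,-0.0005,-0.0037],"turn":[-1.15,0,0],"hand":0}

```text
time_s: 19.3
ee_pos: [0.6039, 0.1638, 0.1395]
eef_rot: [[-0.989, 0.148, -0.031], [0.151, 0.967, -0.205], [0.0, -0.207, -0.978]]
ft_force: [-0.9, -1.1, 1.6]
gripper_width: 0.0001
```

>>> send_rows:
  commands:
    - {"offset":[0,-0.0005,-0.0037],"turn":[-1.15,0,0],"hand":0}
    - {"offset":[0,-0.0005,-0.0037],"turn":[-1.15,0,0],"hand":0}
    - {"offset":[0,-0.0005,-0.0037],"turn":[-1.15,0,0],"hand":0}
    - {"offset":[0,-0.0005,-0.0037],"turn":[-1.15,0,0],"hand":0}
    - {"offset":[0,-0.0004,-0.0028],"turn":[-0.86,0,0],"hand":0}
    - {"offset":[0,0,0],"turn":[0,0,0],"hand":0}

```text
time_s: 19.9
ee_pos: [0.6044, 0.1641, 0.1577]
eef_rot: [[-0.988, 0.151, -0.017], [0.152, 0.982, -0.113], [-0.001, -0.114, -0.994]]
ft_force: [0.4, -0.5, 2.2]
gripper_width: 0.0
```

```bash
python3 go.py .6028 .1595 .177
```

```text
t 19.9 pos [0.6044 0.1641 0.1577] F [ 0.3515 -0.4865  2.1914] w 3.371630560218778e-05 qd 0.022114614357694046
turn(deg,tool) [-6.5298  0.035  -0.0456] offset tool [ 0.0008 -0.0069 -0.0186] offset in target axes [ 0.0009 -0.0048 -0.0193]
q [-0.2788  0.5347 -0.1182  1.6421  0.1848  1.0334  0.9361]
```

>>> send_rows:
  commands:
    - {"offset":[0,-0.0005,-0.0033],"turn":[-1.1,0,0],"hand":0}
    - {"offset":[0,-0.0005,-0.0033],"turn":[-1.1,0,0],"hand":0}
    - {"offset":[0,-0.0005,-0.003],"turn":[-1.1,0,0],"hand":0}
    - {"offset":[0,-0.0005,-0.003],"turn":[-1.1,0,0],"hand":0}
    - {"offset":[0,-0.0005,-0.0025],"turn":[-1.1,0,0],"hand":0}
    - {"offset":[0,-0.0005,-0.002],"turn":[-1,0,0],"hand":0}
    - {"offset":[0,0,-0.0015],"turn":[0,0,0],"hand":0}
    - {"offset":[0,0,-0.0015],"turn":[0,0,0],"hand":0}
    - {"offset":[0,0,-0.0015],"turn":[0,0,0],"hand":0}
    - {"offset":[0,0,-0.0015],"turn":[0,0,0],"hand":0}
    - {"offset":[0,0,0],"turn":[0,0,0],"hand":0}

```text
time_s: 21.0
ee_pos: [0.6038, 0.1629, 0.1803]
eef_rot: [[-0.989, 0.15, -0.0], [0.15, 0.989, -0.002], [0.0, -0.002, -1.0]]
ft_force: [-0.3, 0.2, 1.6]
gripper_width: -0.0002
```

>>> send_rows:
  commands:
    - {"offset":[0,0,-0.002],"turn":[0,0,0],"hand":0}
    - {"offset":[0,0,-0.002],"turn":[0,0,0],"hand":0}
    - {"offset":[0,0,-0.002],"turn":[0,0,0],"hand":0}
    - {"offset":[0,0,-0.01],"turn":[0,0,0],"hand":0}
    - {"offset":[0,0,-0.02],"turn":[0,0,0],"hand":0}
    - {"offset":[0,0,-0.03],"turn":[0,0,0],"hand":0}
    - {"offset":[0,0.04,-0.03],"turn":[0,0,0],"hand":0}
    - {"offset":[0,0.04,0],"turn":[0,0,0],"hand":0}
    - {"offset":[0,0.04,0],"turn":[0,0,0],"hand":0}
    - {"offset":[0,0.04,0],"turn":[0,0,0],"hand":0}
    - {"offset":[0,0,0],"turn":[0,0,0],"hand":0}
    - {"offset":[0,0,0],"turn":[0,0,0],"hand":0}

```text
time_s: 22.2
ee_pos: [0.6274, 0.3226, 0.2762]
eef_rot: [[-0.989, 0.148, -0.001], [0.148, 0.989, -0.001], [0.0, -0.002, -1.0]]
ft_force: [0.7, -0.6, -0.9]
gripper_width: 0.0
```

```bash
python3 - <<'E'
from h import *
np.set_printoptions(precision=4,suppress=True)
im,d=arm.camera("top")
im2,d2=arm.camera("side")
a=cv2.resize(im[130:300,170:380,::-1],(400,324)); b=cv2.resize(im2[130:340,180:380,::-1],(400,420))
c=np.zeros((420,800,3),np.uint8); c[:324,:400]=a; c[:,400:]=b; cv2.imwrite("pics/end.png",c)
u=np.array([.151,.9885]);o=np.array([.5806,.0157])-.036*u
for n in("lid_a_center","gate_center"):
  for cam,dd in(("top",d),("side",d2)):
    for r in arm.landmark_of(n,cam):
        if n[0]=="l": p=px2w(cam,r["uv"],z=.155); print(cam,n,round(r["p"],2),np.round(r["uv"]),"y",(p[:2]-o)@u,"x",(p[:2]-o)@[u[1],-u[0]])
        else: p=px2w(cam,r["uv"],z=.039); print(cam,n,round(r["p"],2),p,np.linalg.norm(p[:2]-[.3955,.2044]))
h=cv2.cvtColor(im[...,::-1].copy(),cv2.COLOR_BGR2HSV).astype(int);m=((h[...,0]<5)|(h[...,0]>175))&(h[...,1]>200)&(h[...,2]>120)
vv,uu=np.mgrid[:420,:560];P=cloud("top",d,m&(uu>190)&(uu<230)&(vv>140)&(vv<190));print("lip",len(P),np.median(P,0))
y=(P[:,:2]-o)@u;print("lip slope",np.polyfit(y,P[:,2],1)[0] if len(P)>9 else None)
print(arm.get_obs()["ft_force"],arm.get_obs()["time_s"],arm.get_obs()["ee_pos"])
E
```

```text
top lid_a_center 0.54 [272. 176.] y 0.019251422221893258 x -0.00013603948026836774
side lid_a_center 0.51 [267. 208.] y 0.012266687978860318 x 0.0010292600747625633
top gate_center 0.55 [0.396  0.2019 0.039 ] 0.00252542565119838
top gate_center 0.34 [ 0.6101 -0.0005  0.039 ] 0.2967680267822436
side gate_center 0.85 [0.4001 0.2091 0.039 ] 0.0065695462930850865
lip 536 [0.6025 0.1602 0.1758]
lip slope -0.01798376504634735
[0.6938 0.1283 0.0366] 22.5 [0.6286 0.3193 0.2765]
```

View pics/end.png

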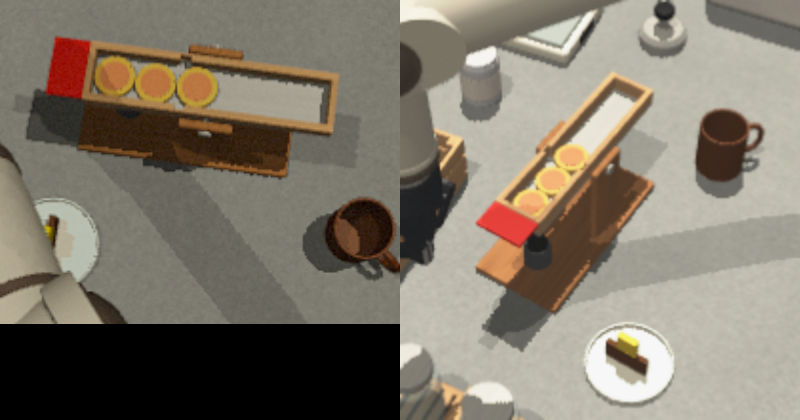

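The composite shows the trough level with the three lids packed by the red lip (top view: (115,76), (156,83), (197,88)). The gate stands on the white lid at (628,352) and the arm is clear.

```bash
python3 -c "
from station import arm
print(arm.hand_in())"
```

```text
the job is handed in; nothing more can be done
None
```

I drew the gate out of the trough and stood it on the white lid. Then I pushed the red lip down with shut fingers, let the lids slide, and eased the trough back up level. The job was handed in at about 22.5 s of the 69 s allowed, and the hand-in gives no verdict.

- **Push:** the trough met the buffer at about 0.55 rad. The reading at the wrist reached about 19 N for a moment, above the 13 N aim but below the 22 N limit. I eased off and held about 14–15 N for roughly a second.
- **Coming back up:** I followed the lip at about 0.2 rad/s. Contact force showed all the way to near level. I could not measure the trough's own speed.
- **Trough:** the lip is back at its starting height (0.176 m). The fitted lip slope was -0.018 rad, within the allowed 0.03 but close to what the camera can resolve.
- **Lids:** all three show flat and packed against the lip end in both views. The network located only one of them, the farthest from the lip. It put that lid at y = 19 mm (top camera) and 12 mm (side camera), so the two disagree by 7 mm. Both are above the required 5 mm, and a packed row would give about 17 mm.
- **Gate:** it is 3–7 mm from the white lid's centre by the two cameras. A second, low-confidence gate report near the trough looked false against the picture.
- **Bystanders:** I saw no sign that any was moved, but I did not measure their positions again at the end.

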